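# Close up the tool chest

## Robot

A 6-joint arm with a two-finger parallel gripper is mounted at the origin on the work surface. World frame = base frame: x ahead of the robot, y to its left, z up, the work surface at z = 0. Lengths are in m, angles in rad, forces in N, time in s.
With the tool pointing down it reaches from about 0.225 to 0.875 m from the base axis. Payload 3.4 kg.
Tool frame: the origin (TCP) lies between the finger pads; the fingertips stand 8 mm ahead of it and the grasp point (between the pads) lies 11 mm behind it; z points along the fingers, y is the line along which they close (so a half turn about z gives the same grasp; the last joint's range is limited). The gripper opens to 85 mm and grips with 20 to 120 N. Pads are 22 mm wide; open, the fingers measure 114 mm over their backs; the gripper's body (76 mm by 85 mm) begins 54 mm behind the grasp point. The pads swing forward as they close: fully open they stand 13 mm farther back than shut.
Start: joints at [-1.265, 0.276, 1.505, -0, 1.361, -0.121], TCP at [0.238, -0.523, 0.239] pointing down, gripper open.
Joint ranges: [-2.89, 2.89], [-0.75, 2.08], [0.22, 2.7], [-1.18, 4.32], [0.11, 2.71], [-2.7, 2.7]. Speed limits (rad/s): [2.57, 2.57, 3.14, 3.14, 3.14, 3.14].

## Interface

Orientations are given as a unit quaternion [w, x, y, z].
In Python, from rig import manip gives the robot as it stands.
- The arm moves only by the tool move_arm, never from a script. Its argument "deltas" is a list that holds one entry, the list of rows, each a list of 5 numbers: the shift along the tool's x, y, z normalised to -1 to 1, where 1 is 80 cm, then the turn about the tool's z normalised to -1 to 1, where 1 is 120 degrees, then the closure, from -1 (fully open) to 1 (shut). In form: [[[tx, ty, tz, twist, grip], ...]]. A call has 1 to 12 rows; each row is the pose to reach, as a shift and turn from the pose commanded when the call began, along the tool's axes at that moment; what a row does not reach only later rows make up. A row lasts 1/10 s, in which the tool goes at most 50 mm and 8.59 degrees, less where a joint would pass 70% of its speed; a pose out of reach is approached as far as the arm can. A call with a number of a shift or a turn outside -1 to 1 is refused whole. A call with a gripper value outside its range is refused whole. The fingers move at their own pace and stop on an object; "squeeze" is the grip in N (left out, the last holds). Time passes only in rows, so rows that repeat a pose let the fingers close. It gives the time, the measured TCP pose, the force, the opening and the grip force at its end, in the units of the state.
- manip.get_state(): the state, without advancing time (a new reading comes with each control period).
- manip.get_image(name): name is "side" or "top"; returns the picture (420x560x3 uint8, red, green, blue); there is no depth.
- manip.camera_params(name): a dict with "fx", "fy", "cx", "cy" (pixels), "dist" ([k1, k2, p1, p2, k3] as OpenCV has them; the pictures are not rectified), "R" (3x3) and "t" (3): a world point X has camera coordinates R X + t. Camera axes: x right, y down, z forward; pixel columns grow to the right and rows downward; lengths in m; the calibration is good to about 2 mm. A picture is of the moment at which its call begins. camera_params takes no time and is no camera call.
- manip.sign_off(): hands the job in; it is judged then, once.
The state is a dict: "clock": time; "qpos": joint angles; "qd": joint speeds; "effort": joint torques, N m; "position": TCP position; "ee_rot": TCP orientation; "contact_force": force on the tool from outside, world axes, zero at the start; "moment": the same for the moment, N m; "width": finger opening in m; "gripper_force": force on a finger pad.
Only numpy, scipy, OpenCV 4.12 (cv2) and the standard library are available. Lean on these libraries where they do the work, as an engineer would, in place of code of your own. Each camera call takes 0.05 s, during which the arm holds its last target. There are 200 camera calls.

## Task

Close up the red tool chest for the night: push both open upper drawers fully home with your fingertips, and only then push the raised lid down until it is fully shut, without slamming it. Push only on the outside of the drawer fronts and of the lid, do not reach inside them or grip their edges, and leave all the loose tools, bottles and other things where they are.

Things in the scene. Friction and masses are not known exactly. Their poses are not given: they have to be found in the camera images.
- chest: red sheet-metal bench-top tool chest, fixed to the bench: 180 mm deep (its x), 250 mm wide (its y), 162 mm high to the rim of the open tray on top. Origin at the centre of its underside; its front faces its own -x, its back its own +x, z up. Two shallow drawers side by side in the upper half of the front stand open; the wide drawer below them is locked shut and does not move. Tray floor at 133 mm
- left_drawer (a joint): opening of the upper drawer on the chest's +y side, m: 0 fully shut, 0.12 fully out; slides along the chest's x, needs about 2 N (up to 4 N when moved briskly) and stays where it is left
- right_drawer (a joint): opening of the upper drawer on the chest's -y side, m, likewise
- left_drawer_front (a point): centre of the outer face of the left drawer's front, a flat upright plate 118 mm wide, 52 mm high (77 to 129 mm above the bench) and 12 mm thick, the hindmost 4 mm being the steel lining of the drawer, whose inside is not to be touched; when shut this point is 102 mm in front of the chest's origin (its x = -0.102), at its y = +0.061, 103 mm up; axes as the chest's
- right_drawer_front (a point): the same point of the right drawer's front, at the chest's y = -0.061
- lid (a joint): angle of the chest's lid, rad: 0 shut (level), 1.57 upright. A stiff hinge: the lid stays where it is left and takes about 3 N near its free edge to move
- lid_hinge (a point): middle of the lid's hinge line, along the chest's y at the top of its back: 90 mm behind the chest's origin, 163 mm above the bench
- lid_edge (a point): middle of the lid's free edge, on its outer face (the face that is on top when shut): 180 mm from the hinge, 16 mm out from the hinge line at right angles to the lid. The lid is a flat plate 16 mm thick, 254 mm wide; its outer face looks to the chest's back when open and up when shut. x axis of this frame: along the lid from the free edge to the hinge; z: out of the outer face. Its underside has a black lining, not to be touched
- socket_a: small steel socket, 24 mm across, 24 mm high, standing loose in the chest's top tray; origin at the centre of its underside; a bystander
- socket_b: larger dark socket, 28 mm across, 25 mm high, standing loose in the chest's top tray; origin at the centre of its underside; a bystander
- spray_can: aluminium spray can, 58 mm across, 170 mm high, standing on the bench; origin at the centre of its underside; a bystander
- oil_bottle: white oil bottle, 64 mm across, 190 mm high, standing on the bench; origin at the centre of its underside; a bystander
- bolt_jar: glass jar, 56 mm across, 75 mm high, standing on the bench; origin at the centre of its underside; a bystander
- wrench: steel wrench lying on the bench, along its own x axis; a bystander
- screwdriver: screwdriver with black handle lying on the bench, along its own x axis; a bystander
- mug: white mug, 76 mm across, 90 mm high, standing on the bench; origin at the centre of its underside; a bystander

How it is judged:
By the outcome, as a careful person would: the job done as asked, in the order asked, and still so for the second after the job is handed in, with the robot touching nothing.
It also fails if it takes over 69 s, if anything falls off the work surface, if the arm or the gripper's body presses on something with over 40 N, if the wrist force passes 120 N, or if a joint passes its speed limit or range.

## Working session

There is one attempt and no reset: what is moved stays moved. The work goes in short steps, Python scripts to look and compute and a tool call to move; the robot and the scene stay as the last step left them, time stands still between calls to the robot, and variables do not carry over. Pictures are saved under pics/ and viewed, at most 10 in all, crops included, and the job is handed in when it is done.

Besides the shell and the picture viewer there is one more tool, called as name([rows], argument=value, ...), one row to a line, values as JSON. move_arm: Moves the arm, as the interface text tells. Scaled input: -1 to 1 covers 80 cm each way for a shift and 120 degrees each way for a turn. Its arguments: {"type":"object","properties":{"deltas":{"type":"array","items":{"type":"array","items":{"type":"array","items":{"type":"number","minimum":-1,"maximum":1}}}},"squeeze":{"type":"number"}},"required":["deltas"]}

```bash
mkdir -p pics
python3 - <<'E'
from rig import manip
import cv2
for n in("side","top"):
    cv2.imwrite(f"pics/{n}0.png",cv2.resize(manip.get_image(n)[:,:,::-1],(800,600),interpolation=cv2.INTER_CUBIC))
    print(n,manip.camera_params(n))
s=manip.get_state();print(s)
E
```

```text
side {'fx': 402.8007007725154, 'fy': 402.8007007725154, 'cx': 269.1091179954381, 'cy': 212.3090648518687, 'dist': array([-0.05019394,  0.        ,  0.        ,  0.        ,  0.        ]), 'R': array([[-0.44149977, -0.89721989,  0.00862648],
       [-0.6490582 ,  0.31271783, -0.6934919 ],
       [ 0.61951707, -0.3117756 , -0.72041278]]), 't': array([0.26477609, 0.46406208, 0.77112626])}
top {'fx': 469.5801542735225, 'fy': 469.5801542735225, 'cx': 276.34114979241406, 'cy': 210.96099201616184, 'dist': array([-0.00766839,  0.        ,  0.        ,  0.        ,  0.        ]), 'R': array([[ 0.0082724 , -0.99990002,  0.01146775],
       [-0.99283548, -0.00957996, -0.11910472],
       [ 0.11920267, -0.0104003 , -0.99281547]]), 't': array([0.01432829, 0.58695424, 1.41337541])}
{'clock': 0.1, 'qpos': array([-1.26500999e+00,  2.76526586e-01,  1.50597733e+00,  1.79303514e-05,
        1.36072949e+00, -1.21014826e-01]), 'qd': array([-0.0005454 , -0.00390699, -0.00464272,  0.00032412,  0.00157839,
       -0.00061295]), 'effort': array([ 1.71736105e-03, -4.17698979e+01, -2.46404850e+01, -1.74995366e-04,
        5.85549715e-03,  4.20539934e-06]), 'position': array([ 0.23788336, -0.52298761,  0.2385408 ]), 'ee_rot': array([-8.17684531e-04,  9.77316445e-01,  2.11782656e-01, -6.69539576e-05]), 'contact_force': array([ 0.05810348, -0.88403672,  0.01039289]), 'moment': array([ 0.04600125, -0.04173278, -0.01122123]), 'gripper_force': 0.0, 'width': 0.08579757674869666}
```

View pics/side0.png

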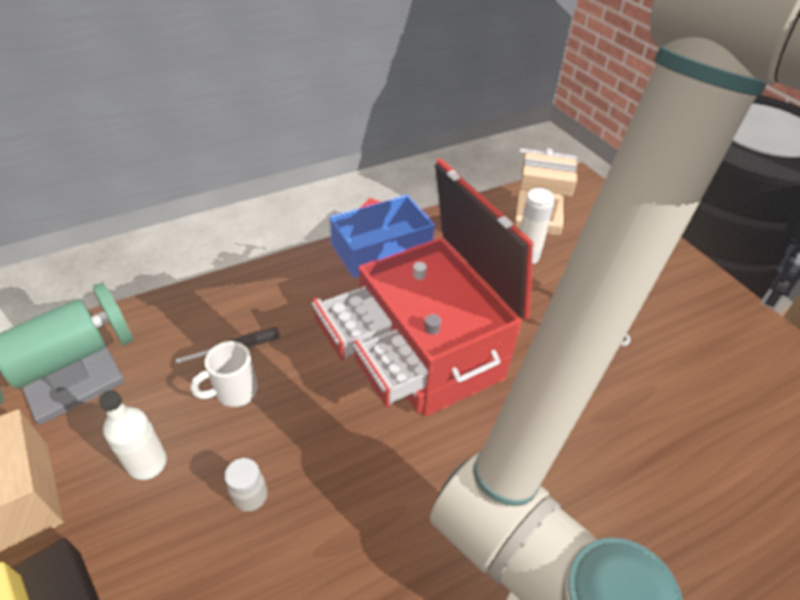

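View pics/top0.png

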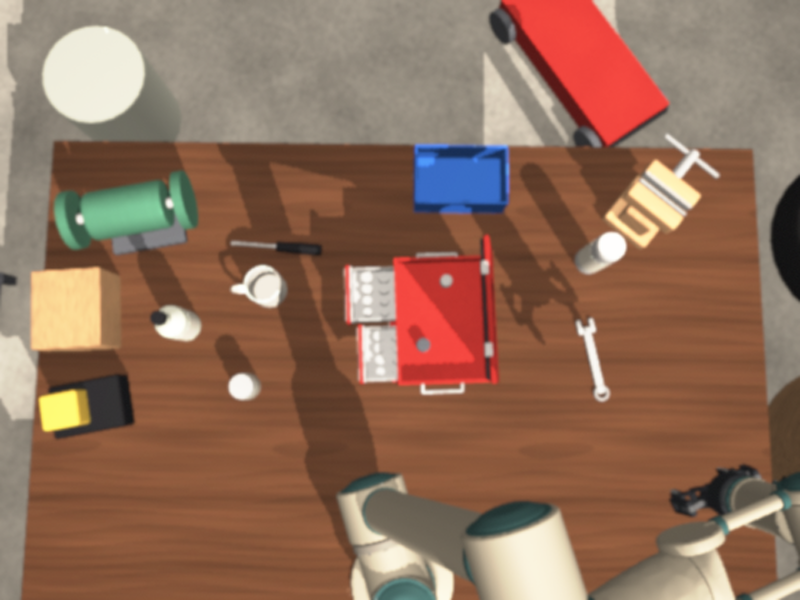

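Run:
```python
import cv2
from rig import manip
a=manip.get_image("top")[:,:,::-1][155:285,230:370]; cv2.imwrite("pics/t1.png",cv2.resize(a,None,fx=4.5,fy=4.5,interpolation=cv2.INTER_CUBIC))
a=manip.get_image("side")[:,:,::-1][105:290,210:385]; cv2.imwrite("pics/s1.png",cv2.resize(a,None,fx=3.2,fy=3.2,interpolation=cv2.INTER_CUBIC))
```

```text
(no output)
```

View pics/t1.png

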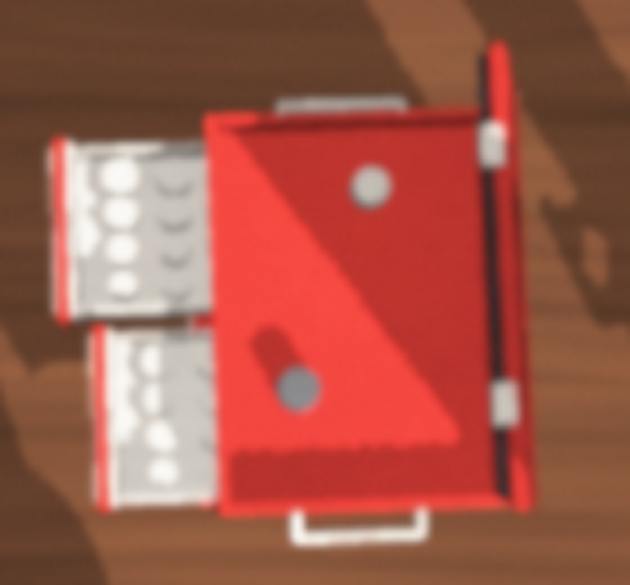

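View pics/s1.png

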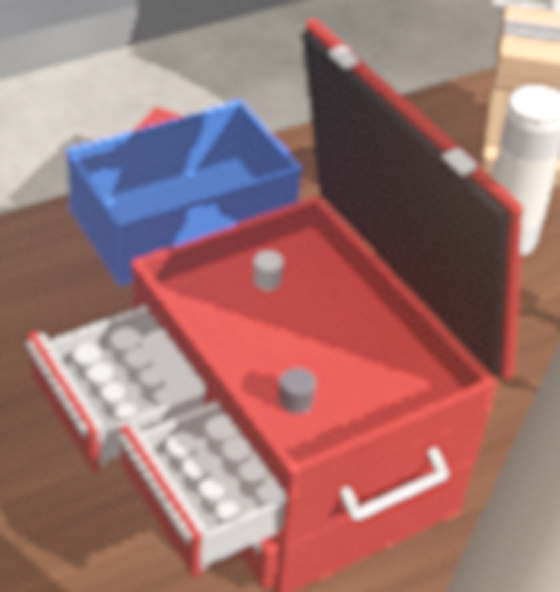

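```bash
cat > h.py <<'E'
import numpy as np,cv2
from rig import manip
P={n:manip.camera_params(n) for n in("side","top")}
def proj(n,X):
    p=P[n];K=np.array([[p['fx'],0,p['cx']],[0,p['fy'],p['cy']],[0,0,1]])
    return cv2.projectPoints(np.float64(X).reshape(-1,1,3),cv2.Rodrigues(p['R'])[0],p['t'],K,p['dist'])[0].reshape(-1,2)
E
python3 - <<'E'
from h import *
from scipy.optimize import least_squares
T=lambda u,v:((u+.5)/4.5-.5+230,(v+.5)/4.5-.5+155)
S=lambda u,v:((u+.5)/3.2-.5+210,(v+.5)/3.2-.5+105)
def pts(q):
    x,y,yaw,th,dl,dr=q
    lid=lambda r,h,yy:(.09-r*np.cos(th)+h*np.sin(th),yy,.163+r*np.sin(th)+h*np.cos(th))
    fl=(-.09,.125,.162);fr=(-.09,-.125,.162);br=(.09,-.125,.162);bl=(.09,.125,.162)
    L=[("top",fl,T(205,115)),("top",fr,T(222,515)),("side",fl,S(135,265)),("side",fr,S(290,468)),("side",br,S(490,382)),
     ("top",(-.102-dl,.12,.129),T(50,140)),("top",(-.102-dl,.002,.129),T(60,322)),
     ("top",(-.102-dr,-.002,.129),T(91,328)),("top",(-.102-dr,-.12,.129),T(100,510)),
     ("side",(-.102-dl,.12,.129),S(30,337)),("side",(-.102-dr,-.002,.129),S(123,432)),("side",(-.102-dr,-.12,.129),S(195,540)),
     ("side",lid(.18,0,.127),S(308,32)),("side",lid(.18,.016,.127),S(316,19)),("side",lid(.18,.016,-.127),S(520,208)),
     ("top",lid(.18,0,.127),T(484,50)),("top",lid(.18,.016,.127),T(506,44)),("top",lid(.18,.016,-.127),T(534,508))]
    c,s=np.cos(yaw),np.sin(yaw)
    return [(n,(x+c*p[0]-s*p[1],y+s*p[0]+c*p[1],p[2]),m) for n,p,m in L]
f=lambda q:np.concatenate([proj(n,X)[0]-m for n,X,m in pts(q)])
r=least_squares(f,[.5,-.1,-1.57,1.5,.1,.07],loss='soft_l1')
print(r.x.round(4),f(r.x).reshape(-1,2).round(1).tolist())
x,y,yaw,th,dl,dr=r.x;c,s=np.cos(yaw),np.sin(yaw)
w=lambda a,b:(round(x+c*a-s*b,3),round(y+s*a+c*b,3))
print("L",w(-.102-dl,.061),w(-.102,.061),"R",w(-.102-dr,-.061),w(-.102,-.061),"hinge",w(.09,0),"lid edge",w(.09-.18*np.cos(th)+.016*np.sin(th),0),.163+.18*np.sin(th))
# bystanders
for nm,uv,z in [("can",(610,243),.17),("bluebox",(462,212),.07),("mug",(265,283),.09),("jar",(245,385),.075)]:
    uv=np.array(uv)*.7;R=least_squares(lambda q:proj("top",[q[0],q[1],z])[0]-uv,[.5,0]);print(nm,R.x.round(3))
E
```

```text
[ 0.5371 -0.0704 -1.5273  1.3896  0.086   0.064 ] [[0.0, 0.5], [-0.6, 0.4], [-0.6, -1.0], [1.5, 2.0], [2.7, 0.7], [0.6, -0.2], [-0.5, -0.1], [0.3, -0.3], [-0.5, 0.7], [-0.4, -0.8], [-0.7, -1.8], [0.3, -0.3], [-2.6, -2.0], [0.5, -0.6], [3.3, -0.4], [-1.5, -1.1], [0.2, -0.2], [-0.6, 0.7]]
L (np.float64(0.59), np.float64(0.12)) (np.float64(0.594), np.float64(0.034)) R (np.float64(0.469), np.float64(0.093)) (np.float64(0.472), np.float64(0.029)) hinge (np.float64(0.541), np.float64(-0.16)) lid edge (np.float64(0.54), np.float64(-0.144)) 0.3400534304902177
can [ 0.691 -0.406]
bluebox [ 0.777 -0.123]
mug [0.616 0.29 ]
jar [0.405 0.328]
```

move_arm([
  [[0.264,-0.392,-0.076,0.1825,1],[0.264,-0.392,-0.076,0.1825,1],[0.264,-0.392,-0.076,0.1825,1],[0.264,-0.392,-0.076,0.1825,1],[0.264,-0.392,-0.076,0.1825,1],[0.264,-0.392,-0.076,0.1825,1],[0.264,-0.392,-0.076,0.1825,1],[0.264,-0.392,-0.076,0.1825,1],[0.264,-0.392,-0.076,0.1825,1],[0.264,-0.392,-0.076,0.1825,1],[0.264,-0.392,-0.076,0.1825,1],[0.264,-0.392,-0.076,0.1825,1]],
])

```text
clock: 1.4
position: [0.3004, -0.1516, 0.2997]
ee_rot: [-0.0, 1.0, 0.021, -0.0]
contact_force: [-0.7, -0.7, -0.0]
width: 0.0
gripper_force: 0.0
```

move_arm([
  [[0.016,-0.39,0,0,1],[0.016,-0.39,0,0,1],[0.016,-0.39,0,0,1],[0.016,-0.39,0,0,1],[0.016,-0.39,0,0,1],[0.016,-0.39,0,0,1],[0.016,-0.39,0,0,1],[0.234,-0.362,0,0,1],[0.234,-0.362,0,0,1],[0.234,-0.362,0,0,1],[0.234,-0.362,0,0,1],[0.234,-0.362,0,0,1]],
])

```text
clock: 2.6
position: [0.4791, 0.1454, 0.2983]
ee_rot: [0.0, 1.0, 0.02, -0.0]
contact_force: [-0.3, -0.4, -0.8]
width: 0.0003
gripper_force: 0.0
```

move_arm([
  [[-0.008,0,0.05,0,1],[-0.008,0,0.1,0,1],[-0.008,0,0.15,0,1],[-0.008,0,0.2,0,1],[-0.008,0,0.23,0,1],[-0.008,0,0.23,0,1]],
])

```text
clock: 3.2
position: [0.4647, 0.1455, 0.1127]
ee_rot: [0.001, 1.0, 0.022, -0.005]
contact_force: [-0.0, 0.2, 0.1]
width: -0.0001
gripper_force: 0.0
```

Run:
```python
from h import *
print(manip.get_state()['position'],manip.get_state()['contact_force'])
a=manip.get_image("side")[:,:,::-1][105:290,190:385]; b=manip.get_image("top")[:,:,::-1][145:290,220:365]
cv2.imwrite("pics/c2.png",np.hstack([cv2.resize(a,(400,380)),cv2.resize(b,(380,380))]))
```

```text
[0.4647234  0.14548514 0.1126853 ] [-0.01813971  0.2189678   0.06542926]
```

View pics/c2.png

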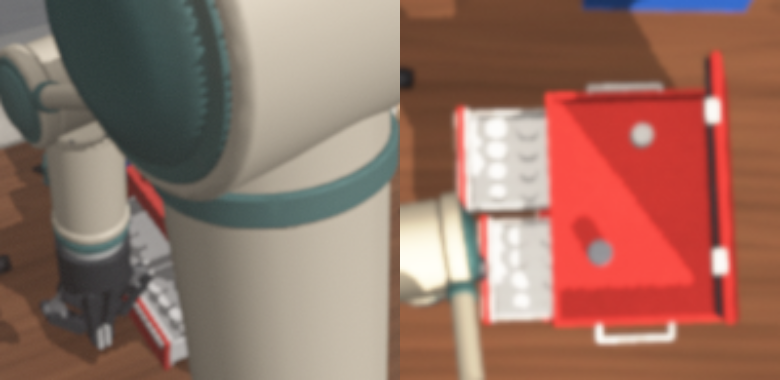

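move_arm([
  [[-0.01,-0.04,0,-0.75,1],[-0.02,-0.04,0,-0.75,1],[-0.02,-0.04,0,-0.75,1],[-0.02,-0.04,0,-0.75,1],[-0.02,-0.04,0,-0.75,1],[-0.02,-0.04,0,-0.75,1],[-0.02,-0.04,0,-0.75,1],[-0.02,-0.04,0,-0.75,1],[-0.02,-0.04,0,-0.75,1],[-0.02,-0.04,0,-0.75,1],[-0.02,-0.04,0,-0.75,1],[-0.02,-0.04,0,-0.75,1]],
])

```text
clock: 4.5
position: [0.4523, 0.1782, 0.1182]
ee_rot: [0.001, 0.691, 0.722, 0.002]
contact_force: [0.2, 0.7, -0.2]
width: 0.0003
gripper_force: 0.0
```

Run:
```python
from h import *
print(manip.get_state()['qpos'].round(2))
a=manip.get_image("side")[:,:,::-1][150:320,170:310]
cv2.imwrite("pics/c3.png",cv2.resize(a,(490,595),interpolation=cv2.INTER_CUBIC))
```

```text
[ 0.23  0.25  1.88 -0.    1.01  0.19]
```

View pics/c3.png

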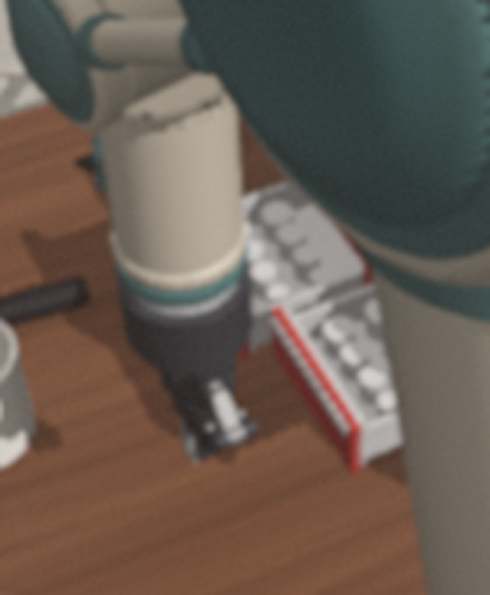

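move_arm([
  [[-0.04,0,-0.003,0,1],[-0.07,0,-0.003,0,1],[-0.08,0,-0.003,0,1],[-0.088,0,-0.003,0,1],[-0.096,0,-0.003,0,1],[-0.104,0,-0.003,0,1],[-0.112,0,-0.003,0,1],[-0.12,0,-0.003,0,1],[-0.128,0,-0.003,0,1],[-0.136,0,-0.003,0,1],[-0.144,0,-0.003,0,1],[-0.15,0,-0.003,0,1]],
])

```text
clock: 5.75
position: [0.4563, 0.0576, 0.1185]
ee_rot: [0.0, 0.691, 0.723, 0.0]
contact_force: [-0.8, 1.4, 1.8]
width: 0.0001
gripper_force: 1.2
```

Force is consistent with drawer friction. I'll continue slowly to the stop.

move_arm([
  [[-0.005,0,0,0,1],[-0.01,0,0,0,1],[-0.015,0,0,0,1],[-0.018,0,0,0,1],[-0.021,0,0,0,1],[-0.021,0,0,0,1]],
])

```text
clock: 6.35
position: [0.4567, 0.0409, 0.1183]
ee_rot: [0.0, 0.691, 0.723, -0.0]
contact_force: [-0.2, 0.0, -0.2]
width: 0.0002
gripper_force: 0.1
```

move_arm([
  [[-0.002,0,0,0,1],[-0.004,0,0,0,1],[-0.006,0,0,0,1],[-0.006,0,0,0,1]],
])

```text
clock: 6.75
position: [0.4567, 0.0389, 0.1184]
ee_rot: [-0.002, 0.692, 0.722, 0.002]
contact_force: [0.6, 8.8, 1.3]
width: 0.0003
gripper_force: 4.6
```

move_arm([
  [[-0.002,0,0,0,1],[-0.004,0,0,0,1],[-0.004,0,0,0,1]],
])

```text
clock: 7.05
position: [0.4567, 0.0388, 0.1185]
ee_rot: [-0.004, 0.693, 0.721, 0.004]
contact_force: [0.9, 20.6, 2.4]
width: 0.0004
gripper_force: 9.5
```

move_arm([
  [[0.06,0,0,0,1],[0.12,0,0,0,1],[0.16,0,0,0,1],[0.16,0,0,0,1],[0.156,0.06,0,0,1],[0.156,0.12,0,0,1],[0.156,0.176,0,0,1],[0.156,0.176,0,0,1],[0.156,0.176,0,0,1]],
])

```text
clock: 7.95
position: [0.5924, 0.1628, 0.1174]
ee_rot: [-0.0, 0.691, 0.722, -0.001]
contact_force: [-0.9, 0.8, 0.3]
width: 0.0
gripper_force: 0.0
```

move_arm([
  [[-0.03,0,0,0,1],[-0.04,0,0,0,1],[-0.048,0,0,0,1],[-0.056,0,0,0,1],[-0.065,0,0,0,1],[-0.074,0,0,0,1],[-0.083,0,0,0,1],[-0.092,0,0,0,1],[-0.101,0,0,0,1],[-0.11,0,0,0,1],[-0.119,0,0,0,1],[-0.128,0,0,0,1]],
])

```text
clock: 9.15
position: [0.597, 0.0614, 0.1186]
ee_rot: [0.0, 0.691, 0.723, 0.0]
contact_force: [-1.8, 3.2, 0.5]
width: -0.0001
gripper_force: 1.3
```

move_arm([
  [[-0.005,0,0,0,1],[-0.01,0,0,0,1],[-0.013,0,0,0,1],[-0.016,0,0,0,1],[-0.019,0,0,0,1],[-0.022,0,0,0,1],[-0.022,0,0,0,1]],
])

```text
clock: 9.85
position: [0.5979, 0.0448, 0.1186]
ee_rot: [-0.0, 0.691, 0.723, 0.0]
contact_force: [0.0, 4.1, 0.4]
width: -0.0001
gripper_force: 1.7
```

move_arm([
  [[-0.002,0,0,0,1],[-0.004,0,0,0,1],[-0.006,0,0,0,1],[-0.006,0,0,0,1]],
])

```text
clock: 10.25
position: [0.5979, 0.0447, 0.1187]
ee_rot: [-0.003, 0.692, 0.722, 0.003]
contact_force: [-0.3, 15.6, 2.7]
width: 0.0
gripper_force: 7.5
```

move_arm([
  [[0.06,0,0,0,1],[0.11,0,0,0,1],[0.15,0,-0.02,0,1],[0.15,0,-0.08,0,1],[0.15,0,-0.14,0,1],[0.15,0,-0.2,0,1],[0.15,0,-0.26,0,1],[0.15,0,-0.32,0,1],[0.15,0,-0.378,0,1],[0.15,0,-0.378,0,1],[0.15,0,-0.378,0,1]],
])

```text
clock: 11.35
position: [0.5933, 0.1589, 0.4221]
ee_rot: [0.002, 0.691, 0.722, 0.001]
contact_force: [0.1, 0.4, 0.9]
width: 0.0
gripper_force: 0.0
```

move_arm([
  [[-0.534,-0.092,0,0,1],[-0.534,-0.092,0,0,1],[-0.534,-0.092,0,0,1],[-0.534,-0.092,0,0,1],[-0.534,-0.092,0,0,1],[-0.534,-0.092,0,0,1],[-0.534,-0.092,0,0,1],[-0.534,-0.092,0,0,1],[-0.534,-0.092,0,0,1],[-0.534,-0.092,0,0,1],[-0.534,-0.092,0,0,1]],
])

```text
clock: 12.45
position: [0.5374, -0.2712, 0.4185]
ee_rot: [-0.002, 0.692, 0.722, -0.0]
contact_force: [0.4, -0.3, -0.2]
width: -0.0002
gripper_force: 0.0
```

Run:
```python
from h import *
s=manip.get_state();print(s['position'],s['qpos'].round(2),s['ee_rot'])
a=manip.get_image("side")[:,:,::-1][60:290,170:400]; b=manip.get_image("top")[:,:,::-1][145:290,220:365]
cv2.imwrite("pics/c4.png",np.hstack([cv2.resize(a,(400,400)),cv2.resize(b,(400,400))]))
x,y,yaw=.5371,-.0704,-1.5273
c,sn=np.cos(yaw),np.sin(yaw)
d=s['position'][:2]-[x,y];cx=c*d[0]+sn*d[1];cy=-sn*d[0]+c*d[1];print("chest",cx,cy)
r=.165
q=lambda th:np.array([.09-r*np.cos(th)+.016*np.sin(th)+.011,.163+r*np.sin(th)+.016*np.cos(th)+.008])
p0=q(1.39);print(p0,"to start units tx,tz",-(p0[0]-cx)/.8,-(p0[1]-s['position'][2])/.8)
for th in np.arange(1.39,-.03,-.05): print(round(th,2),(-(q(th)-p0)/.8).round(3))
```

```text
[ 0.53735781 -0.27121603  0.41846189] [-0.58  0.28  1.07 -0.    1.8  -0.63] [-2.13588988e-03  6.91900186e-01  7.21989853e-01 -4.72681063e-04]
chest 0.2006373061697441 -0.008474440060935657
[0.08707007 0.33618764] to start units tx,tz 0.14195904306101076 0.10284280509662971
1.39 [-0. -0.]
1.34 [0.01  0.001]
1.29 [0.021 0.003]
1.24 [0.031 0.005]
1.19 [0.041 0.008]
1.14 [0.051 0.011]
1.09 [0.06  0.014]
1.04 [0.07  0.018]
0.99 [0.079 0.023]
0.94 [0.088 0.028]
0.89 [0.097 0.034]
0.84 [0.105 0.04 ]
0.79 [0.114 0.046]
0.74 [0.121 0.053]
0.69 [0.129 0.06 ]
0.64 [0.136 0.067]
0.59 [0.143 0.075]
0.54 [0.149 0.083]
0.49 [0.155 0.092]
0.44 [0.161 0.101]
0.39 [0.166 0.11 ]
0.34 [0.17  0.119]
0.29 [0.175 0.128]
0.24 [0.178 0.138]
0.19 [0.181 0.148]
0.14 [0.184 0.158]
0.09 [0.186 0.168]
0.04 [0.188 0.178]
-0.01 [0.189 0.189]
```

View pics/c4.png

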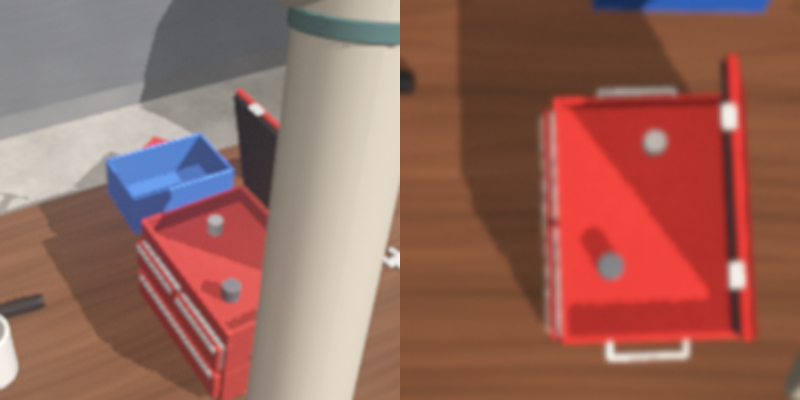

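move_arm([
  [[0,0,0.05,0,1],[0,0,0.1,0,1],[0.04,0,0.105,0,1],[0.08,0,0.105,0,1],[0.11,0,0.105,0,1],[0.12,0,0.105,0,1],[0.126,0,0.105,0,1],[0.131,0,0.105,0,1],[0.136,0,0.105,0,1],[0.136,0,0.105,0,1]],
])

```text
clock: 13.55
position: [0.5333, -0.162, 0.3368]
ee_rot: [0.0, 0.691, 0.723, -0.0]
contact_force: [0.5, -0.2, 0.5]
width: -0.0003
gripper_force: 0.0
```

move_arm([
  [[0.006,0,0,0,1],[0.012,0,0,0,1],[0.018,0,0.001,0,1],[0.024,0,0.002,0,1],[0.03,0,0.003,0,1],[0.037,0,0.005,0,1],[0.047,0,0.008,0,1],[0.057,0,0.011,0,1],[0.066,0,0.014,0,1],[0.076,0,0.018,0,1],[0.085,0,0.023,0,1],[0.094,0,0.028,0,1]],
])

```text
clock: 14.75
position: [0.5299, -0.0857, 0.3144]
ee_rot: [-0.0, 0.691, 0.723, 0.0]
contact_force: [0.8, -1.7, 1.1]
width: -0.0
gripper_force: 1.2
```

move_arm([
  [[0.009,0,0.007,0,1],[0.017,0,0.013,0,1],[0.026,0,0.019,0,1],[0.033,0,0.026,0,1],[0.041,0,0.033,0,1],[0.048,0,0.041,0,1],[0.055,0,0.049,0,1],[0.061,0,0.057,0,1],[0.067,0,0.066,0,1],[0.073,0,0.075,0,1]],
])

```text
clock: 15.75
position: [0.5272, -0.0279, 0.2538]
ee_rot: [-0.0, 0.691, 0.723, -0.0]
contact_force: [0.6, -0.7, 2.0]
width: 0.0
gripper_force: 1.1
```

move_arm([
  [[0.005,0,0.008,0,1],[0.009,0,0.017,0,1],[0.013,0,0.025,0,1],[0.016,0,0.032,0,1],[0.018,0,0.039,0,1],[0.02,0,0.045,0,1],[0.022,0,0.051,0,1],[0.023,0,0.056,0,1],[0.024,0,0.06,0,1],[0.025,0,0.063,0,1],[0.025,0,0.066,0,1],[0.025,0,0.068,0,1]],
])

```text
clock: 16.95
position: [0.5263, -0.0079, 0.1999]
ee_rot: [-0.0, 0.691, 0.723, 0.0]
contact_force: [0.1, 0.8, 1.5]
width: -0.0001
gripper_force: 0.9
```

move_arm([
  [[0.001,0,0.0025,0,1],[0.001,0,0.005,0,1],[0.002,0,0.0075,0,1],[0.002,0,0.01,0,1],[0.002,0,0.012,0,1],[0.002,0,0.014,0,1],[0.002,0,0.016,0,1],[0.002,0,0.018,0,1],[0.002,0,0.018,0,1]],
])

```text
clock: 17.85
position: [0.5262, -0.0065, 0.187]
ee_rot: [0.0, 0.691, 0.723, 0.0]
contact_force: [-2.5, 1.7, 8.8]
width: -0.0002
gripper_force: 4.5
```

move_arm([
  [[0,0,0.002,0,1],[0,0,0.004,0,1],[0,0,0.004,0,1]],
])

```text
clock: 18.15
position: [0.5262, -0.0065, 0.1868]
ee_rot: [0.001, 0.691, 0.723, 0.001]
contact_force: [-6.7, 1.8, 25.1]
width: 0.0002
gripper_force: 12.5
```

Hard stop at the shut height. Now I'll retreat up and away, then look.

move_arm([
  [[0,0,-0.03,0,1],[0,0,-0.09,0,1],[0,0,-0.15,0,1],[0,-0.06,-0.2,0,1],[0,-0.12,-0.25,0,1],[0,-0.18,-0.25,0,1],[0,-0.24,-0.25,0,1],[0,-0.24,-0.25,0,1]],
])

```text
clock: 18.95
position: [0.3301, -0.0152, 0.3832]
ee_rot: [0.0, 0.691, 0.722, -0.001]
contact_force: [0.9, 0.6, 0.8]
width: 0.0001
gripper_force: 0.0
```

Run:
```python
from h import *
s=manip.get_state();print(s['position'],s['contact_force'])
a=manip.get_image("side")[:,:,::-1]; b=manip.get_image("top")[:,:,::-1][100:310,150:460]
cv2.imwrite("pics/c5.png",np.hstack([cv2.resize(a,(400,300)),cv2.resize(b,(400,300))]))
```

```text
[ 0.33013807 -0.01515022  0.38317206] [0.9007742  0.59255773 0.84523415]
```

View pics/c5.png

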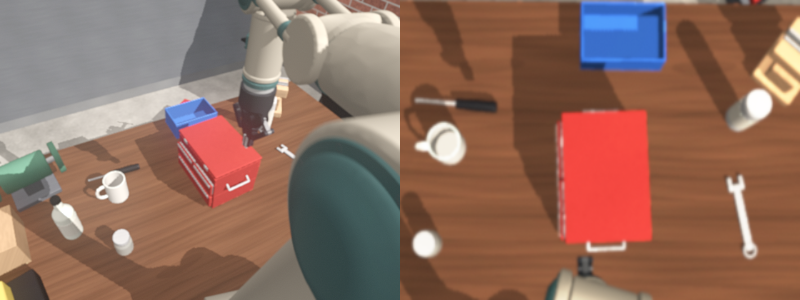

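The pictures show the lid level, both drawers flush, the bystanders in place and the arm clear of everything.

```bash
python3 -c "
from rig import manip
print(manip.sign_off())"
```

```text
the job is handed in; nothing more can be done
None
```

I pushed both upper drawers fully home, then eased the lid down until it was fully shut, and handed the job in at about 19 s with the arm clear and the loose things undisturbed.

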